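# Turn out two chocolate bars by rapping the mould on the board

## Robot

A 6-joint arm with a two-finger parallel gripper is mounted at the origin on a cart in front of the work surface, level with it; the furniture and walls round the work are solid. World frame = base frame: x ahead of the robot, y to its left, z up, the work surface at z = 0. Lengths are in m, angles in degrees, forces in N, time in s.
With the tool pointing down it reaches from about 0.375 to 0.75 m from the base axis. Payload 9 kg.
Tool frame: the origin (TCP) lies at the very end of the fingers, on their centre line; the grasp point (between the pads) lies 19 mm behind it; z points along the fingers, y is the line along which they close (so a half turn about z gives the same grasp; the last joint's range is limited). The gripper opens to 85 mm and grips with 20 to 120 N. Pads are 22 mm wide; open, the fingers measure 114 mm over their backs; the gripper's body (76 mm by 85 mm) begins 54 mm behind the grasp point. The pads swing forward as they close: fully open they stand 13 mm farther back than shut.
Start: joints at [53.073, 5.964, 5.575, 89.605, 0, 77.527], TCP at [0.248, 0.546, 0.231] pointing down, gripper open.
Joint ranges: [-171.21, 171.21], [-48.23, 106.86], [-62.78, 66.21], [-105.2, 120.99], [-86.42, 89.51], [-180, 180]. Speed limits (degrees/s): [127.2, 127.2, 147.25, 180, 180, 180].

## Interface

Orientations are given as [roll, pitch, yaw] about the fixed x, y, z axes, in that order (R = Rz(yaw) Ry(pitch) Rx(roll)).
In Python, from rig import arm, eyes, ticket, status gives the robot as it stands (arm), with the cameras (eyes), the job (ticket) and the readings (status).
- The arm moves only by the shell command python3 inch.py FILE [FORCE], which reads ROWS from the file FILE. ROWS is a JSON list of rows, 1 to 8 of them, each of 5 numbers: the finger opening in m, then dx, dy, dz in units of 25 mm, then a turn about the tool's z in units of 5 degrees; each row shifts and turns the commanded pose from where the row before left it, along the tool's axes as they then stand; what a row does not reach is not made up. A row lasts 1/12 s, in which the tool goes at most 0.0417 m and 7.16 degrees, less where a joint would pass 70% of its speed; a pose out of reach is approached as far as the arm can. The fingers move at their own pace and stop on an object; FORCE is the grip in N (left out, the last holds). Time passes only in rows, so rows that do not move let the fingers close. It prints the time, the measured TCP pose, the force, the opening and the grip force at its end. Input that does not fit is refused with a message, and nothing moves.
- status.read_state(): the state, without advancing time (a new reading comes with each control period).
- eyes.grab_frame(name): name is "side" or "top" or "wrist"; returns a dict with "color" (480x640x3 uint8, red, green, blue), "z_map" (480x640 float32, m along the optical axis (not along the pixel's ray), 0 where there is no reading), "fx", "fy", "cx", "cy" (pixels), "extrinsics" (4x4, takes a point from camera to world coordinates); the wrist camera has in their place "T_tool_cam" (4x4, takes a point from camera to tool coordinates, whose origin is the TCP and whose axes are the flange's). Camera axes: x right, y down, z forward; pixel columns grow to the right and rows downward; lengths in m; the calibration is good to about 2 mm. A picture is of the moment at which its call begins: read the wrist's pose just before it.
- ticket.job_done(): hands the job in; it is judged then, once.
The state is a dict: "time_s": time; "q": joint angles; "dq": joint speeds; "effort": joint torques, N m; "ee_pos": TCP position; "tcp_rot": TCP orientation; "ft_force": force on the tool from outside, world axes, zero at the start; "moment": the same for the moment, N m; "gripper_width": finger opening in m; "gripper_force": force on a finger pad.
Only numpy, scipy, OpenCV 4.12 (cv2) and the standard library are available. Lean on these libraries where they do the work, as an engineer would, in place of code of your own. Each camera call takes 0.05 s, during which the arm holds its last target. There are 200 camera calls.

## Task

Turn the mould over above the chopping board and, with the mould upside down, rap it on the board until both chocolate bars drop out of it onto the board, flat. Keep the mould low as you rap, so that they fall a few centimetres at most. Then set the empty mould down flat on the bare worktop beside the board, either way up, without knocking over or pushing away the mug, the tub or the tin.

Things in the scene. Friction and masses are not known exactly. Their poses are not given: they have to be found in the camera images.
- mould: White plastic mould tray, a box 60 wide (x), 152 long (y; 168 over two thin end lips at the rim), 44 mm high (z), walls 4, floor 6 mm, open on +z; two bars side by side along y in it. A wire handle on its -x side carries a round wooden grip. Origin: centre of its underside; z points out of the open side. About 0.3 kg. Its body can be gripped across the 60 mm width from above, either way up.
- mould_grip (a point): Centre of the mould's wooden grip, a cylinder 16 mm thick, 72 mm long along the mould's y, at (-72, 0, 22) mm in the mould frame: 42 mm out from the side wall. It turns easily on its wire: held and lifted by the grip alone, the mould swings down to hang below it, its open side facing where its +x pointed; its far edge, dragged on the board, then tips it on over, upside down. Axes as the mould.
- mould_center (a point): Middle of the mould, 22 mm above its underside and 22 mm below its rim; axes as the mould. How the bars stick: stiff rubber lips lie over both ends of each bar, 18 mm inside the rim, so they stay put when the mould is merely turned over. A brisk rap of the rim (0.2 to 0.3 m/s) shifts them outward by a mm or more and they stay there; after about 5 mm in all they drop free.
- bar0: Dark chocolate bar 46 x 61 x 20 mm (x, y, z), 70 g, in the -y half of the mould, seated with its origin at (0, -37, 6) mm in the mould frame, axes as the mould. Origin: centre of the patterned face, which lies on the mould's floor; z points to the plain face. Turned out, it lies with z down, its origin 20 mm above the board.
- bar1: The same bar in the half of the mould at +y, seated with its origin at (0, 37, 6) mm in the mould frame.
- board: Wooden chopping board, 230 (x) x 300 (y) x 22 mm, lying fast on the worktop with its long side roughly away from the robot. Origin: centre of its underside, top 22 mm above.
- mug: Small white espresso cup with a handle, 58 x 82 x 49 mm, origin at its underside; to be left alone.
- tub: Plastic food tub with a foil lid, 72 x 71 x 71 mm, origin at its underside; to be left alone.
- tin: Low round food tin, 86 mm across, 40 mm high, origin at its underside; to be left alone.

How it is judged (in metres and radians):
On the way, in this order (a step that is already met when the one before it is completed fails the run):
1. the mould is upside down over the board with both bars still stuck in it (angle between mould's own z axis and vertical above 2.3 rad and x of mould_center in the frame of board between -0.13 and 0.13 m and y of mould_center in the frame of board between -0.17 and 0.17 m and z of each of bar0, bar1 in the frame of mould below 0.0115 m), for 0.1 s.
2. both bars have left their seats with the mould upside down (angle between mould's own z axis and vertical above 2 rad and z of each of bar0, bar1 in the frame of mould above 0.02 m), for 0.1 s.
At the end, for the whole second after the job is handed in: Both bars lie flat (within 0.15 rad, either face up) and at rest on the board, their centres at least 10 mm inside its edges; the mould lies flat (within 0.15 rad, either way up) and at rest on the worktop, its middle at least 35 mm outside the edges of the board and at most 30 mm high (x of bar0 in the frame of board between -0.105 and 0.105 m and y of bar0 in the frame of board between -0.14 and 0.14 m and height (world z) of each of bar0, bar1 below 0.05 m and (angle between bar0's own z axis and vertical above 2.99 rad or angle between bar0's own z axis and vertical below 0.15 rad) and linear speed of each of bar0, bar1, mould below 0.02 m/s and x of bar1 in the frame of board between -0.105 and 0.105 m and y of bar1 in the frame of board between -0.14 and 0.14 m and (angle between bar1's own z axis and vertical above 2.99 rad or angle between bar1's own z axis and vertical below 0.15 rad) and (x of mould_center in the frame of board above 0.15 m or x of mould_center in the frame of board below -0.15 m or y of mould_center in the frame of board above 0.185 m or y of mould_center in the frame of board below -0.185 m) and height (world z) of mould_center below 0.03 m and (angle between mould's own z axis and vertical above 2.99 rad or angle between mould's own z axis and vertical below 0.15 rad)); the robot touches nothing.
It fails at once if a bar was out of the mould and more than 80 mm above the board ((z of bar0 in the frame of mould above 0.03 m and height (world z) of bar0 above 0.12 m) or (z of bar1 in the frame of mould above 0.03 m and height (world z) of bar1 above 0.12 m)).
It fails at once if the mug was pushed away or knocked over (distance of mug from where it was at the start of the episode above 0.03 m or angle between mug's own z axis and vertical above 0.5 rad).
It fails at once if the tub was pushed away or knocked over (distance of tub from where it was at the start of the episode above 0.03 m or angle between tub's own z axis and vertical above 0.5 rad).
It fails at once if the tin was pushed away or knocked over (distance of tin from where it was at the start of the episode above 0.03 m or angle between tin's own z axis and vertical above 0.5 rad).
It also fails if it takes over 72 s, if anything falls off the work surface, if the arm or the gripper's body presses on something with over 40 N, if the wrist force passes 120 N, or if a joint passes its speed limit or range.

## Working session

There is one attempt and no reset: what is moved stays moved. The work goes in short steps, Python scripts to look and compute and a shell command to move; the robot and the scene stay as the last step left them, time stands still between calls to the robot, and variables do not carry over. Pictures are saved under pics/ and viewed, at most 10 in all, crops included, and the job is handed in when it is done.

```bash
ls; mkdir -p pics; python3 - <<'E'
from rig import arm, eyes, ticket, status
import cv2,pickle,numpy as np
fs={n:eyes.grab_frame(n) for n in("top","side")}
pickle.dump(fs,open('f0.pkl','wb'))
for n in fs:
    cv2.imwrite(f'pics/{n}0.png',fs[n]['color'][:,:,::-1]); print(n,fs[n]['extrinsics'].round(3).tolist(),fs[n]['fx'],(fs[n]['z_map']>0).mean())
s=status.read_state();print(s['time_s'],s['ee_pos'],s['tcp_rot'],s['gripper_width'])
E
```

```text
inch.py
pics
rig.py
top [[-0.03, -0.997, 0.069, 0.491], [-1.0, 0.029, -0.01, -0.034], [0.008, -0.07, -0.998, 1.272], [0.0, 0.0, 0.0, 1.0]] 594.8928554986197 0.9959733072916667
side [[-0.894, -0.296, 0.335, 0.315], [-0.447, 0.59, -0.672, 0.525], [0.002, -0.751, -0.66, 0.619], [0.0, 0.0, 0.0, 1.0]] 515.9894079317127 0.9961490885416666
0.1 [0.24820586 0.5459454  0.23062107] [-1.79936333e+02 -1.39609739e-02  1.55542800e+02] 0.08530916319093017
```

View pics/top0.png

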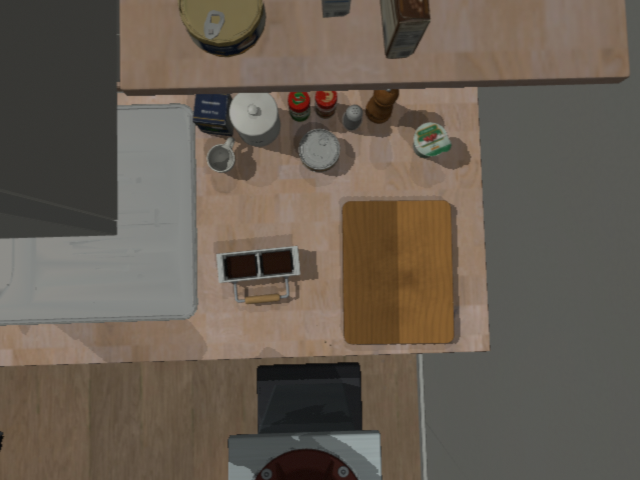

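View pics/side0.png

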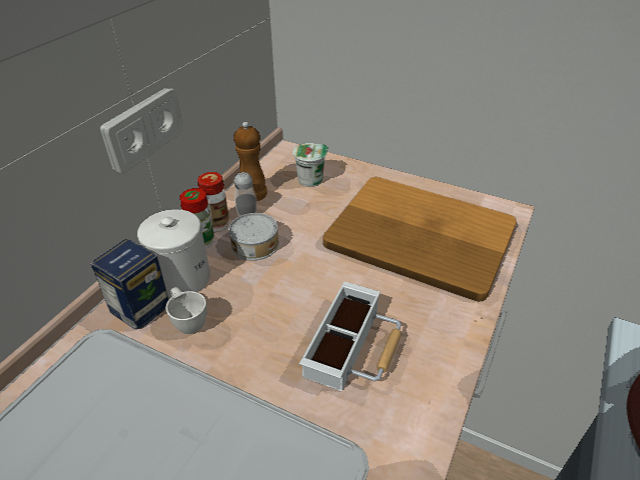

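The top view shows the mould at about (258,265) with its grip at (263,298) towards the robot, the board at (398,272), the mug at (222,157), the tin at (319,149) and the tub at (431,140). The side view agrees. Next I'll turn these into world coordinates.

```bash
cat > h.py <<'E'
import numpy as np,cv2
def ray(f,uv,h):
    uv=np.atleast_2d(np.array(uv,float));d=np.c_[(uv[:,0]-f['cx'])/f['fx'],(uv[:,1]-f['cy'])/f['fy'],np.ones(len(uv))]
    E=f['extrinsics'];d=d@E[:3,:3].T;o=E[:3,3];return o+d*((h-o[2])/d[:,2])[:,None]
def cloud(f):
    v,u=np.mgrid[:480,:640];z=f['z_map'];p=np.stack([(u-f['cx'])/f['fx']*z,(v-f['cy'])/f['fy']*z,z],-1)
    return p@f['extrinsics'][:3,:3].T+f['extrinsics'][:3,3]
def rect(mask,box):
    m=np.zeros(mask.shape,np.uint8);u0,v0,u1,v1=box;m[v0:v1,u0:u1]=mask[v0:v1,u0:u1]
    c=max(cv2.findContours(m,0,2)[0],key=cv2.contourArea);return c[:,0]
E
python3 - <<'E'
import pickle;from h import *
fs=pickle.load(open('f0.pkl','rb'));f=fs['top'];P=cloud(f)
hsv=cv2.cvtColor(f['color'],cv2.COLOR_RGB2HSV);Z=P[...,2]
def rep(n,c,h):
    w=ray(f,c,h)[:,:2].astype(np.float32);r=cv2.minAreaRect(w);print(n,np.round(r[0],3),np.round(r[1],3),round(r[2],1),cv2.boxPoints(r).round(3).tolist())
rep('board',rect(((Z>.012)&(Z<.035)).astype(np.uint8),(335,190,460,355)),.022)
rep('mould',rect(((Z>.034)&(Z<.06)).astype(np.uint8),(205,235,310,283)),.044)
g=rect(((hsv[...,1]>110)&(Z>.012)).astype(np.uint8),(235,285,295,315));rep('grip',g,.03)
m=rect(((hsv[...,1]<60)&(hsv[...,2]>130)).astype(np.uint8),(205,235,310,283));rep('mould col',m,.044)
for n,b,h in(('mug',(205,135,240,175),.049),('tin',(295,125,345,175),.04),('tub',(410,118,455,162),.071)):
    rep(n,rect((Z>.6*h).astype(np.uint8),b),h)
E
```

```text
board [ 0.486 -0.204] [0.23 0.3 ] 88.9 [[0.33399999141693115, -0.3160000145435333], [0.6330000162124634, -0.32199999690055847], [0.6380000114440918, -0.09099999815225601], [0.33799999952316284, -0.0860000029206276]]
mould [0.509 0.086] [0.06  0.168] 4.0 [[0.4729999899864197, 0.1679999977350235], [0.48500001430511475, 0.0], [0.5450000166893005, 0.004000000189989805], [0.5329999923706055, 0.1720000058412552]]
grip [0.438 0.079] [0.014 0.067] 4.0 [[0.42800000309944153, 0.1120000034570694], [0.43299999833106995, 0.04500000178813934], [0.44699999690055847, 0.04600000008940697], [0.44200000166893005, 0.11299999803304672]]
mould col [0.508 0.099] [0.062 0.195] 4.1 [[0.47099998593330383, 0.19300000369548798], [0.48500001430511475, -0.0010000000474974513], [0.5460000038146973, 0.004000000189989805], [0.5320000052452087, 0.1979999989271164]]
mug [0.737 0.158] [0.073 0.058] 1.7 [[0.699999988079071, 0.1860000044107437], [0.7020000219345093, 0.12800000607967377], [0.7749999761581421, 0.12999999523162842], [0.7730000019073486, 0.1889999955892563]]
tin [ 0.746 -0.047] [0.085 0.085] 43.6 [[0.6859999895095825, -0.04500000178813934], [0.7440000176429749, -0.10700000077486038], [0.8059999942779541, -0.04800000041723251], [0.746999979019165, 0.013000000268220901]]
tub [ 0.754 -0.276] [0.07  0.072] 18.5 [[0.7089999914169312, -0.2529999911785126], [0.7319999933242798, -0.32100000977516174], [0.7990000247955322, -0.29899999499320984], [0.7760000228881836, -0.23100000619888306]]
```

The rows are not in the units I measure in: shifts go in units of 25 mm and turns go in units of 5 degrees. I convert before sending: -0.028 m is -1.12, -0.0265 m is -1.06.

```bash
cat > d.py <<'E'
# print offset to target "x y z yaw" in tool axes
import sys;from rig import arm, eyes, ticket, status;import numpy as np
from scipy.spatial.transform import Rotation as R
s=status.read_state();t=np.array([float(a) for a in sys.argv[1:5]])
r=R.from_euler('xyz',s['tcp_rot'],degrees=True)
y=s['tcp_rot'][2];print('t',round(s['time_s'],2),'pos',np.round(s['ee_pos'],4),'yaw',round(y,1),'| d',np.round(r.inv().apply(t[:3]-s['ee_pos']),4),'turn',round((y-t[3]+180)%360-180,2),'q6',round(s['q'][5],1),'ft',np.round(s['ft_force'],1),'w',round(s['gripper_width'],4),'f',round(float(np.max(s['gripper_force'])),1))
E
echo '[[0.036, -1.12, -1.06, 0, 0], [0.036, -1.12, -1.06, 0, 0], [0.036, -1.12, -1.06, 0, 0], [0.036, -1.12, -1.06, 0, 0], [0.036, -1.12, -1.06, 0, 0], [0.036, -1.12, -1.06, 0, 0], [0.036, -1.12, -1.06, 0, 0], [0.036, -1.12, -1.06, 0, 0]]' > next.json && python3 inch.py next.json 60
echo '[[0.036, 0, 0, 0, 1.4], [0.036, 0, 0, 0, 1.4], [0.036, 0, 0, 0, 1.4], [0.036, 0, 0, 0, 1.4], [0.036, 0, 0, 0, 1.4], [0.036, 0, 0, 0, 1.4], [0.036, 0, 0, 0, 1.4], [0.036, 0, 0, 0, 1.4]]' > next.json && python3 inch.py next.json
python3 d.py 0.437 0.081 0.1 94
```

```text
time_s: 0.77
ee_pos: [0.3646, 0.2588, 0.2311]
tcp_rot: [180.0, -0.0, 155.6]
ft_force: [1.1, 0.1, -0.5]
gripper_width: 0.036
gripper_force: 0.0
time_s: 1.43
ee_pos: [0.3644, 0.2604, 0.231]
tcp_rot: [-180.0, 0.0, 99.2]
ft_force: [0.3, -0.4, -0.3]
gripper_width: 0.0363
gripper_force: 0.0
t 1.43 pos [0.3644 0.2604 0.231 ] yaw 99.2 | d [-0.1887  0.0431  0.131 ] turn 5.2 q6 99.5 ft [ 0.3 -0.4 -0.3] w 0.0363 f 0.0
```

In the tool's units: -0.027 m is -1.08, 0.0187 m is 0.748, 5.2 degrees is 1.04.

```bash
echo '[[0.036, -1.08, 0.248, 0.748, 0], [0.036, -1.08, 0.248, 0.748, 0], [0.036, -1.08, 0.248, 0.748, 0], [0.036, -1.08, 0.248, 0.748, 0], [0.036, -1.08, 0.248, 0.748, 0], [0.036, -1.08, 0.248, 0.748, 0], [0.036, -1.08, 0.248, 0.748, 0], [0.036, 0, 0, 0, 1.04]]' > next.json && python3 inch.py next.json 60 >/dev/null
echo '[[0.036, 0, 0, 0, 0], [0.036, 0, 0, 0, 0]]' > next.json && python3 inch.py next.json>/dev/null
python3 d.py 0.437 0.081 0.006 94
python3 - <<'E'
from rig import arm, eyes, ticket, status;import cv2
f=eyes.grab_frame('wrist');cv2.imwrite('pics/w1.png',f['color'][:,:,::-1]);print(f['T_tool_cam'].round(3))
E
```

```text
t 2.27 pos [0.4384 0.0813 0.1003] yaw 94.4 | d [-0.0003 -0.0014  0.0943] turn 0.42 q6 79.2 ft [-0.1  0.4  0.7] w 0.0361 f 0.0
[[ 0.001 -0.954 -0.299  0.079]
 [ 1.     0.001  0.001 -0.001]
 [-0.    -0.299  0.954 -0.144]
 [ 0.     0.     0.     1.   ]]
```

View pics/w1.png

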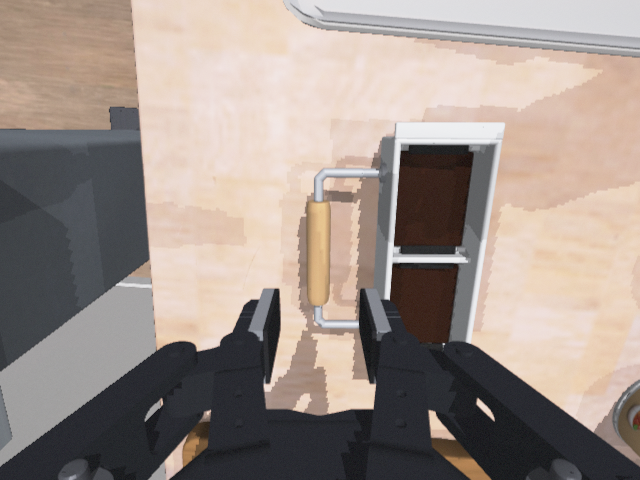

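The fingers straddle the grip, which is centred at column 319. I'll descend, close and lift.

In the tool's units: 0.02 m is 0.8, 0.013 m is 0.52.

```bash
echo '[[0.036, 0, -0.056, 0.8, 0], [0.036, 0, 0, 0.8, 0], [0.036, 0, 0, 0.8, 0], [0.036, 0, 0, 0.8, 0], [0.036, 0, 0, 0.52, 0], [0.036, 0, 0, 0, 0], [0.0, 0, 0, 0, 0], [0, 0, 0, 0, 0]]' > next.json && python3 inch.py next.json 60 >/dev/null
echo '[[0, 0, 0, 0, 0], [0, 0, 0, 0, 0], [0, 0, 0, 0, 0], [0, 0, 0, 0, 0]]' > next.json && python3 inch.py next.json 60
python3 d.py 0.437 0.081 0.2 94
```

```text
time_s: 3.32
ee_pos: [0.4377, 0.0814, 0.0081]
tcp_rot: [179.9, -0.0, 94.4]
ft_force: [-3.0, 3.1, 3.8]
gripper_width: 0.0139
gripper_force: 58.9
t 3.32 pos [0.4377 0.0814 0.0081] yaw 94.4 | d [-0.0003 -0.0005 -0.1919] turn 0.36 q6 79.2 ft [-3.   3.1  3.8] w 0.0139 f 58.9
```

In the tool's units: -0.025 m is -1, -0.02 m is -0.8.

```bash
echo '[[0, 0, 0, -0.4, 0], [0, 0, 0, -0.8, 0], [0, 0, 0, -1, 0], [0, 0, 0, -1, 0], [0, 0, 0, -1, 0], [0, 0, 0, -1, 0], [0, 0, 0, -1, 0], [0, 0, 0, -1, 0]]' > next.json && python3 inch.py next.json >/dev/null
echo '[[0, 0, 0, -0.4, 0], [0, 0, 0, 0, 0], [0, 0, 0, 0, 0], [0, 0, 0, 0, 0], [0, 0, 0, 0, 0], [0, 0, 0, 0, 0], [0, 0, 0, 0, 0]]' > next.json && python3 inch.py next.json
python3 - <<'E'
from rig import arm, eyes, ticket, status;import cv2
f=eyes.grab_frame('side');cv2.imwrite('pics/s2.png',f['color'][:,:,::-1])
E
```

```text
time_s: 4.57
ee_pos: [0.4368, 0.0813, 0.1964]
tcp_rot: [-179.9, -0.0, 94.3]
ft_force: [1.1, -0.2, -4.6]
gripper_width: 0.0138
gripper_force: 59.0
```

View pics/s2.png

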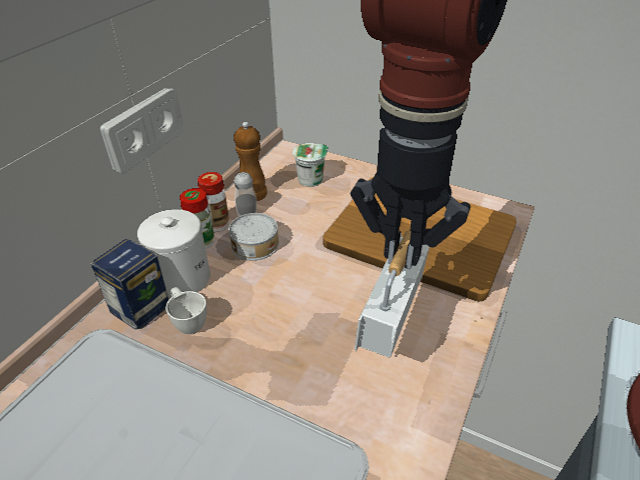

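The mould hangs below the gripper with its open side facing +x. I'll carry it over to the board.

In the tool's units: 0.033 m is 1.32, 0.028 m is 1.12, 0.7 degrees is 0.14.

```bash
echo '[[0, 0.6, 0, 0, 0.12], [0, 1.12, 0, 0, 0.12], [0, 1.32, 0, 0, 0.12], [0, 1.32, 0, 0, 0.14], [0, 1.32, 0, 0, 0.14], [0, 1.32, 0, 0, 0.14], [0, 1.32, 0, 0, 0.14], [0, 1.32, 0, 0, 0.14]]' > next.json && python3 inch.py next.json>/dev/null
python3 d.py 0.43 -0.204 0.13 89
```

```text
t 5.28 pos [0.4288 0.3238 0.1971] yaw 89.0 | d [-0.5277  0.0101  0.0671] turn 0.03 q6 114.1 ft [ 0.  -1.2 -4. ] w 0.0138 f 59.0
```

In the tool's units: -0.037 m is -1.48, -0.034 m is -1.36.

```bash
echo '[[0, -0.8, 0, 0, 0], [0, -1.36, 0, 0, 0], [0, -1.48, 0, 0, 0], [0, -1.48, 0, 0, 0], [0, -1.48, 0, 0, 0], [0, -1.48, 0, 0, 0], [0, -1.48, 0, 0, 0], [0, -1.48, 0, 0, 0]]' > next.json && python3 inch.py next.json>/dev/null
echo '[[0, -1.48, 0, 0, 0], [0, -1.48, 0, 0, 0], [0, -1.48, 0, 0, 0], [0, -1.48, 0, 0, 0], [0, -1.48, 0, 0, 0], [0, -1.2, 0, 0, 0], [0, -0.8, 0, 0, 0], [0, -0.4, 0, 0, 0]]' > next.json && python3 inch.py next.json>/dev/null
echo '[[0, 0, 0, 0, 0], [0, 0, 0, 0, 0], [0, 0, 0, 0, 0], [0, 0, 0, 0, 0], [0, 0, 0, 0, 0], [0, 0, 0, 0, 0]]' > next.json && python3 inch.py next.json>/dev/null
python3 d.py 0.43 -0.204 0.13 89
```

```text
t 7.12 pos [ 0.4207 -0.1982  0.1975] yaw 89.1 | d [-0.0057  0.0094  0.0675] turn 0.12 q6 49.5 ft [-0.   0.6 -3.9] w 0.014 f 59.2
```

```bash
echo '[[0, -0.2, 0.2, 0.8, 0], [0, 0, 0, 0.8, 0], [0, 0, 0, 0.8, 0], [0, 0, 0, 0.56, 0], [0, 0, 0, 0.24, 0], [0, 0, 0, 0, 0], [0, 0, 0, 0, 0], [0, 0, 0, 0, 0]]' > next.json && python3 inch.py next.json
echo '[[0, 0, 0, 0.16, 0], [0, 0, 0, 0, 0]]' > next.json && python3 inch.py next.json
```

```text
time_s: 7.78
ee_pos: [0.4257, -0.2041, 0.1179]
tcp_rot: [180.0, 0.0, 89.1]
ft_force: [0.7, -0.1, -4.1]
gripper_width: 0.0137
gripper_force: 59.2
time_s: 7.95
ee_pos: [0.4266, -0.2037, 0.1147]
tcp_rot: [179.8, -0.0, 89.1]
ft_force: [1.5, 5.0, 7.5]
gripper_width: 0.014
gripper_force: 60.5
```

In the tool's units: 0.015 m is 0.6, 0.01 m is 0.4.

```bash
echo '[[0, 0, 0.4, 0, 0], [0, 0, 0.6, 0, 0], [0, 0, 0.6, 0, 0], [0, 0, 0.4, 0.08, 0], [0, 0, 0, 0, 0]]' > next.json && python3 inch.py next.json
python3 - <<'E'
from rig import arm, eyes, ticket, status;import cv2
f=eyes.grab_frame('side');cv2.imwrite('pics/s3.png',f['color'][100:400,250:600,::-1])
E
```

```text
time_s: 8.37
ee_pos: [0.4781, -0.2047, 0.1129]
tcp_rot: [179.8, 0.0, 89.1]
ft_force: [0.2, 7.0, 8.2]
gripper_width: 0.0138
gripper_force: 60.6
```

View pics/s3.png

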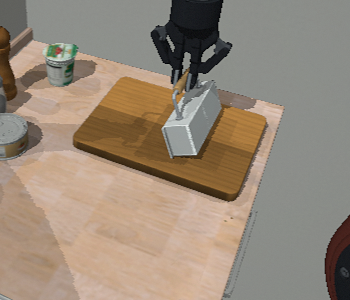

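The mould is tilting as intended, with its lower edge trailing towards the robot. I'll continue along the arc.

In the tool's units: 0.015 m is 0.6, 0.01 m is 0.4.

```bash
echo '[[0, 0, 0.6, 0.24, 0], [0, 0, 0.6, 0.4, 0], [0, 0, 0.4, 0.36, 0], [0, 0, 0.4, 0.4, 0], [0, 0, 0, 0, 0]]' > next.json && python3 inch.py next.json
echo '[[0, 0, 0.32, 0.48, 0], [0, 0, 0.24, 0.48, 0], [0, 0, 0.16, 0.4, 0], [0, 0, 0.08, 0.24, 0], [0, 0, 0, 0, 0], [0, 0, 0, 0, 0]]' > next.json && python3 inch.py next.json
python3 - <<'E'
from rig import arm, eyes, ticket, status;import cv2
f=eyes.grab_frame('side');cv2.imwrite('pics/s4.png',f['color'][100:400,250:600,::-1])
E
```

```text
time_s: 8.83
ee_pos: [0.5274, -0.2059, 0.0759]
tcp_rot: [179.9, 0.0, 89.1]
ft_force: [3.0, 0.3, 1.0]
gripper_width: 0.0139
gripper_force: 60.3
time_s: 9.33
ee_pos: [0.545, -0.2061, 0.0363]
tcp_rot: [-180.0, 0.0, 89.0]
ft_force: [0.7, -1.0, -0.9]
gripper_width: 0.0141
gripper_force: 59.9
```

View pics/s4.png

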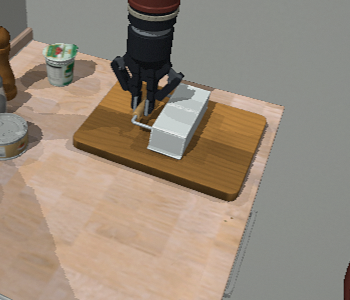

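The mould is almost upside down. I'll finish lowering, release the grip and rise.

In the tool's units: 0.004 m is 0.16, 0.003 m is 0.12.

```bash
echo '[[0, 0, 0.04, 0.16, 0], [0, 0, 0, 0.12, 0], [0, 0, 0, 0, 0], [0.034, 0, 0, 0, 0], [0.034, 0, 0, 0, 0], [0.034, 0, 0, 0, 0], [0.034, 0, 0, 0, 0]]' > next.json && python3 inch.py next.json
echo '[[0.034, 0, 0, -0.8, 0], [0.034, 0, 0, -1.6, 0], [0.034, 0, 0, -1.6, 0], [0.085, 0, -0.8, -1.2, 0], [0.085, 0, -1.2, 0, 0], [0.085, 0, -0.8, 0, 0], [0.085, 0, 0, 0, 0]]' > next.json && python3 inch.py next.json
python3 - <<'E'
from rig import arm, eyes, ticket, status;from h import *
f=eyes.grab_frame('top');cv2.imwrite('pics/t5.png',f['color'][150:370,200:480,::-1])
s=eyes.grab_frame('side');cv2.imwrite('pics/s5.png',s['color'])
for n,g,box in(('top',f,(335,190,460,355)),('side',s,(250,100,600,400))):
    hsv=cv2.cvtColor(g['color'],cv2.COLOR_RGB2HSV);Z=cloud(g)[...,2]
    c=rect(((Z>.052)&(Z<.076)&(hsv[...,1]<60)&(hsv[...,2]>90)).astype(np.uint8),box);w=ray(g,c,.066)[:,:2].astype(np.float32)
    r=cv2.minAreaRect(w);print(n,r,cv2.boxPoints(r).round(3).tolist())
E
```

```text
time_s: 9.97
ee_pos: [0.5462, -0.2058, 0.0292]
tcp_rot: [-180.0, -0.0, 89.0]
ft_force: [0.7, -0.0, 0.1]
gripper_width: 0.0341
gripper_force: 0.0
time_s: 10.55
ee_pos: [0.4742, -0.2047, 0.16]
tcp_rot: [-180.0, 0.0, 89.0]
ft_force: [-0.4, 0.7, -0.4]
gripper_width: 0.08
gripper_force: 0.0
top ((0.47481298446655273, -0.16733013093471527), (0.07703451812267303, 0.060573793947696686), 88.01885986328125) [[0.4429999887943268, -0.20499999821186066], [0.5040000081062317, -0.2070000022649765], [0.5059999823570251, -0.12999999523162842], [0.44600000977516174, -0.12800000607967377]]
side ((0.4703386127948761, -0.19908541440963745), (0.16815224289894104, 0.06314004957675934), 89.20587921142578) [[0.43799999356269836, -0.28299999237060547], [0.5009999871253967, -0.2840000092983246], [0.503000020980835, -0.11500000208616257], [0.4399999976158142, -0.11500000208616257]]
```

View pics/t5.png

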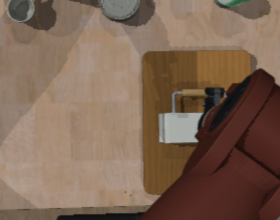

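From above the mould lies upside down on the board, with its grip on the far side. I'll take it across the body.

In the tool's units: 0.03 m is 1.2, 0.035 m is 1.4.

```bash
echo '[[0.076, 0, 0, 1.2, 0], [0.076, 0, 0, 1.4, 0], [0.076, 0, 0, 1, 0], [0.076, 0, 0, 0.8, 0], [0.076, 0, 0, 0.48, 0], [0.076, 0, 0, 0.32, 0], [0.076, 0, 0, 0, 0], [0.076, 0, 0, 0, 0]]' > next.json && python3 inch.py next.json
echo '[[0.04, 0, 0, 0, 0], [0.04, 0, 0, 0, 0], [0.04, 0, 0, 0, 0], [0.04, 0, 0, 0, 0], [0.04, 0, 0, 0, 0], [0.04, 0, 0, 0, 0]]' > next.json && python3 inch.py next.json 70
```

```text
time_s: 11.32
ee_pos: [0.477, -0.2051, 0.03]
tcp_rot: [180.0, 0.0, 89.1]
ft_force: [0.3, 0.6, 0.5]
gripper_width: 0.0758
gripper_force: 0.0
time_s: 11.82
ee_pos: [0.4774, -0.2056, 0.0312]
tcp_rot: [179.9, 0.1, 89.0]
ft_force: [-1.1, 1.8, 6.3]
gripper_width: 0.0587
gripper_force: 77.6
```

In the tool's units: 0.022 m is 0.88, 0.01 m is 0.4.

```bash
echo '[[0.04, 0, 0, -0.6, 0], [0.04, 0, 0, -0.6, 0], [0.04, 0, 0, 0, 0], [0.04, 0, 0, 0.88, 0], [0.04, 0, 0, 0.4, 0], [0.04, 0, 0, 0, 0]]' > next.json && python3 inch.py next.json
python3 - <<'E'
from rig import arm, eyes, ticket, status;import cv2
s=eyes.grab_frame('side');cv2.imwrite('pics/s6.png',s['color'][100:400,250:600,::-1])
E
```

```text
time_s: 12.32
ee_pos: [0.4773, -0.2056, 0.029]
tcp_rot: [179.9, 0.1, 89.0]
ft_force: [-3.3, 1.3, 15.3]
gripper_width: 0.0587
gripper_force: 86.0
```

View pics/s6.png

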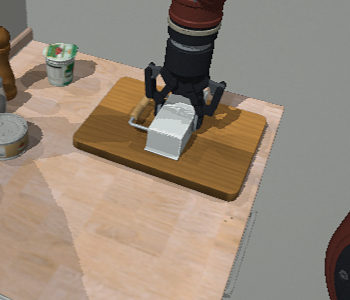

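In the tool's units: -0.017 m is -0.68, -0.015 m is -0.6.

```bash
echo '[[0.04, 0, 0, -0.6, 0], [0.04, 0, 0, -0.68, 0], [0.04, 0, 0, 0, 0], [0.04, 0, 0, 0, 0], [0.04, 0, 0, 0, 0]]' > next.json && python3 inch.py next.json
for i in 1; do echo '[[0.04, 0, 0, 0.96, 0], [0.04, 0, 0, 0.32, 0], [0.04, 0, 0, -0.56, 0], [0.04, 0, 0, -0.72, 0], [0.04, 0, 0, 0, 0], [0.04, 0, 0, 0.96, 0], [0.04, 0, 0, 0.32, 0], [0.04, 0, 0, 0, 0]]' > next.json && python3 inch.py next.json; done
echo '[[0.04, 0, 0, -0.6, 0], [0.04, 0, 0, -0.68, 0], [0.04, 0, 0, 0, 0], [0.04, 0, 0, 0, 0], [0.04, 0, 0, 0, 0]]' > next.json && python3 inch.py next.json
python3 - <<'E'
from rig import arm, eyes, ticket, status;import cv2
s=eyes.grab_frame('side');cv2.imwrite('pics/s7.png',cv2.resize(s['color'][180:280,370:500,::-1],None,fx=4,fy=4))
E
```

```text
time_s: 12.78
ee_pos: [0.4759, -0.2044, 0.0579]
tcp_rot: [-179.9, -0.1, 89.0]
ft_force: [-0.3, 0.1, -4.5]
gripper_width: 0.0595
gripper_force: 83.9
time_s: 13.45
ee_pos: [0.4771, -0.2051, 0.0284]
tcp_rot: [179.9, 0.0, 89.1]
ft_force: [-4.3, 4.0, 23.3]
gripper_width: 0.0594
gripper_force: 91.6
time_s: 13.87
ee_pos: [0.4757, -0.2043, 0.0575]
tcp_rot: [-179.9, -0.1, 89.0]
ft_force: [-1.1, -0.2, -3.2]
gripper_width: 0.0591
gripper_force: 89.3
```

View pics/s7.png

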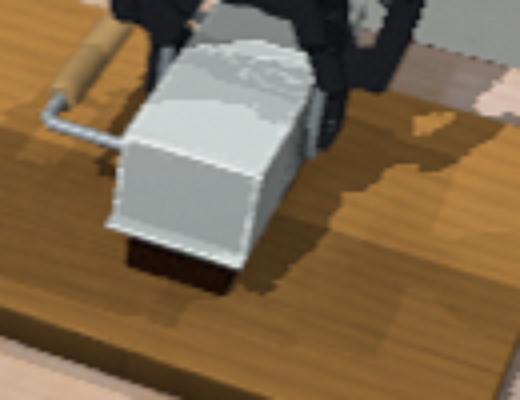

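One bar is visible below the rim at about (185,270) in the crop. I'll lift a little and check the second one by depth.

```bash
echo '[[0.04, 0, 0, -0.4, 0], [0.04, 0, 0, -0.4, 0], [0.04, 0, 0, -0.32, 0], [0.04, 0, 0, 0, 0], [0.04, 0, 0, 0, 0], [0.04, 0, 0, 0, 0]]' > next.json && python3 inch.py next.json
cat > bars.py <<'E'
from rig import arm, eyes, ticket, status;from h import *
for n in('side','top'):
    s=eyes.grab_frame(n);P=cloud(s);hsv=cv2.cvtColor(s['color'],cv2.COLOR_RGB2HSV)
    m=(P[...,2]>.026)&(P[...,2]<.05)&(hsv[...,2]<75)&(hsv[...,1]>80)&(P[...,0]>.34)&(P[...,0]<.63)&(P[...,1]>-.31)&(P[...,1]<-.1)
    k,l,st,_=cv2.connectedComponentsWithStats(m.astype(np.uint8))
    for i in range(1,k):
        if st[i,4]>25:
            q=P[l==i];print(n,st[i].tolist(),q.min(0).round(3),q.max(0).round(3),np.median(q,0).round(3))
E
python3 bars.py
```

```text
time_s: 14.42
ee_pos: [0.4765, -0.2049, 0.0874]
tcp_rot: [180.0, 0.0, 89.0]
ft_force: [-0.3, -0.9, -3.0]
gripper_width: 0.0591
gripper_force: 89.1
side [402, 205, 50, 47, 661] [ 0.449 -0.271  0.026] [ 0.499 -0.136  0.045] [ 0.467 -0.155  0.04 ]
```

Both bars lie on the board, their tops at 0.042 m and spanning y from -0.271 to -0.136. I'll carry the empty mould to the worktop.

In the tool's units: 0.035 m is 1.4, -0.03 m is -1.2.

```bash
echo '[[0.04, 0, 0, -0.8, 0], [0.04, 0, 0, -1.2, 0], [0.04, 0, 0, -0.8, 0], [0.04, 0.6, 0, -0.4, 0], [0.04, 1.2, 0, 0, 0], [0.04, 1.4, 0, 0, 0], [0.04, 1.4, 0, 0, 0], [0.04, 1.4, 0, 0, 0]]' > next.json && python3 inch.py next.json>/dev/null
echo '[[0.04, 1.4, 0, 0, 0], [0.04, 1.4, 0, 0, 0], [0.04, 1.2, 0, 0, 0], [0.04, 0.8, 0, 0, 0], [0.04, 0.2, 0, 0, 0], [0.04, 0, 0, 0, 0]]' > next.json && python3 inch.py next.json>/dev/null
python3 d.py 0.476 0.07 0.0065 89; python3 bars.py
```

```text
t 15.68 pos [0.4803 0.0718 0.1668] yaw 89.2 | d [-0.0019 -0.0042  0.1603] turn 0.2 q6 83.8 ft [-0.3 -0.3 -2.9] w 0.0593 f 89.1
side [419, 199, 32, 54, 622] [ 0.449 -0.272  0.026] [ 0.495 -0.136  0.044] [ 0.46  -0.215  0.04 ]
top [365, 265, 31, 24, 663] [ 0.452 -0.197  0.026] [ 0.5   -0.136  0.05 ] [ 0.477 -0.165  0.042]
top [399, 265, 33, 23, 674] [ 0.451 -0.272  0.027] [ 0.497 -0.208  0.05 ] [ 0.474 -0.239  0.043]
```

Both bars are flat on the board. I'll set the mould down.

```bash
echo '[[0.04, 0, 0, 1.2, 0], [0.04, 0, 0, 1.6, 0], [0.04, 0, 0, 1.4, 0], [0.04, 0, 0, 1, 0], [0.04, 0, 0, 0.6, 0], [0.04, 0, 0, 0.32, 0], [0.04, 0, 0, 0.16, 0], [0.04, 0, 0, 0, 0]]' > next.json && python3 inch.py next.json
echo '[[0.04, 0, 0, 0.08, 0], [0.04, 0, 0, 0.04, 0], [0.04, 0, 0, 0, 0], [0.04, 0, 0, 0, 0]]' > next.json && python3 inch.py next.json
```

```text
time_s: 16.45
ee_pos: [0.481, 0.0695, 0.0103]
tcp_rot: [-180.0, -0.0, 89.0]
ft_force: [0.4, 0.5, -3.0]
gripper_width: 0.059
gripper_force: 89.1
time_s: 16.78
ee_pos: [0.4816, 0.0701, 0.0081]
tcp_rot: [179.9, 0.0, 89.0]
ft_force: [0.7, -0.6, -2.5]
gripper_width: 0.059
gripper_force: 89.1
```

In the tool's units: 0.002 m is 0.08, 0.001 m is 0.04.

```bash
echo '[[0.04, 0, 0, 0.08, 0], [0.04, 0, 0, 0.04, 0], [0.04, 0, 0, 0, 0], [0.074, 0, 0, 0, 0], [0.074, 0, 0, 0, 0], [0.074, 0, 0, 0, 0], [0.074, 0, 0, 0, 0], [0.074, 0, 0, 0, 0]]' > next.json && python3 inch.py next.json
echo '[[0.074, 0, 0, -0.4, 0], [0.074, 0, 0, -0.8, 0], [0.074, 0, 0, -1.6, 0], [0.074, 0, 0, -1.6, 0], [0.074, 0, 0, -1.6, 0], [0.074, 0, 0, -1.2, 0], [0.074, 0, 0, 0, 0], [0.074, 0, 0, 0, 0]]' > next.json && python3 inch.py next.json
python3 bars.py; python3 - <<'E'
from rig import arm, eyes, ticket, status;from h import *
s=eyes.grab_frame('side');cv2.imwrite('pics/s8.png',s['color'][:,:,::-1])
P=cloud(s);c=P[(P[...,2]>.036)&(P[...,2]<.06)&(abs(P[...,0]-.48)<.029)&(abs(P[...,1]-.07)<.075)]
A=np.c_[c[:,:2],np.ones(len(c))];print(len(c),np.linalg.lstsq(A,c[:,2],rcond=None)[0].round(3),np.median(c,0).round(3))
E
```

```text
time_s: 17.45
ee_pos: [0.481, 0.0701, 0.0043]
tcp_rot: [180.0, -0.0, 89.0]
ft_force: [-0.6, -0.0, -0.3]
gripper_width: 0.0741
gripper_force: 0.0
time_s: 18.12
ee_pos: [0.4823, 0.0699, 0.1873]
tcp_rot: [179.7, 0.0, 89.0]
ft_force: [0.6, 0.6, -1.0]
gripper_width: 0.0735
gripper_force: 0.0
side [412, 201, 39, 52, 664] [ 0.449 -0.273  0.026] [ 0.483 -0.135  0.044] [ 0.46  -0.192  0.04 ]
top [364, 265, 33, 23, 666] [ 0.455 -0.201  0.026] [ 0.5   -0.134  0.05 ] [ 0.477 -0.166  0.042]
top [401, 265, 31, 24, 672] [ 0.449 -0.272  0.026] [ 0.497 -0.21   0.05 ] [ 0.473 -0.24   0.043]
3408 [ 0.002 -0.006  0.043] [0.479 0.08  0.044]
```

View pics/s8.png

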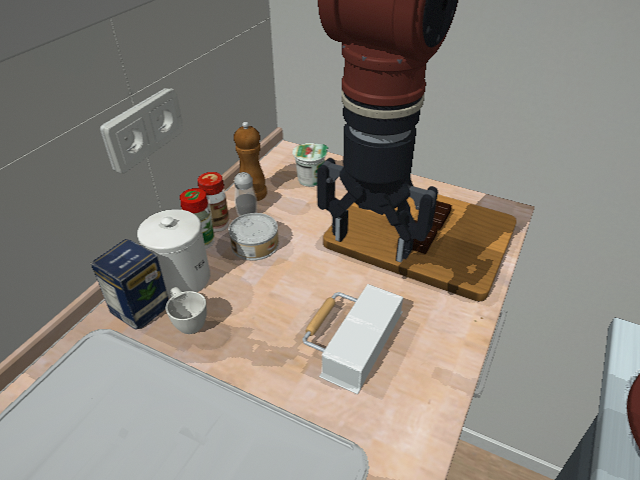

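The mould lies flat on the worktop at about (365,335), the bars are on the board near (435,225), and the mug, tin and tub have not moved.

```bash
python3 -c "
from rig import arm, eyes, ticket, status
print(ticket.job_done())"
```

```text
the job is handed in; nothing more can be done
None
```

I handed the job in at about 18 s on the robot's clock: both bars lie flat on the board, the empty mould sits upside down and flat on the worktop to the left of it, and the mug, tub and tin look undisturbed; the hand-in returned no verdict.

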